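# Snap the plug caps home and close the wiring box

### The arm

A 6-joint arm with a two-finger parallel gripper is mounted at the origin on the work surface. World frame = base frame: x ahead of the robot, y to its left, z up, the work surface at z = 0. Lengths are in m, angles in rad, forces in N, time in s.
With the tool pointing down it reaches from about 0.375 to 0.9 m from the base axis. Payload 3.1 kg.
Tool frame: the origin (TCP) lies at the very end of the fingers, on their centre line; the grasp point (between the pads) lies 19 mm behind it; z points along the fingers, y is the line along which they close (so a half turn about z gives the same grasp; the last joint's range is limited). The gripper opens to 85 mm and grips with 20 to 120 N. Pads are 22 mm wide; open, the fingers measure 114 mm over their backs; the gripper's body (76 mm by 85 mm) begins 54 mm behind the grasp point. The pads swing forward as they close: fully open they stand 13 mm farther back than shut.
Start: joints at [-1.468, 0.527, 1.433, -0, 1.181, -0.178], TCP at [0.173, -0.6, 0.204] pointing down, gripper open.
Joint ranges: [-3.08, 3.08], [-0.75, 2.2], [0.22, 2.44], [-1.43, 4.57], [0, 2.65], [-2.85, 2.85]. Speed limits (rad/s): [2.79, 2.79, 3.14, 3.14, 3.14, 3.14].

### API

Orientations are given as a unit quaternion [x, y, z, w].
In Python, from station import manip, vision gives the robot as it stands.
- The arm moves only by the tool drive_tool, never from a script. Its argument "deltas" is a list that holds one entry, the list of rows, each a list of 4 numbers: the shift along the tool's x, y, z in mm, then the turn about the tool's z in rad. A call has 1 to 5 rows; each row is the pose to reach, as a shift and turn from the pose commanded when the call began, along the tool's axes at that moment; what a row does not reach only later rows make up. A row lasts 1/12 s, in which the tool goes at most 41.7 mm and 7.16 degrees, less where a joint would pass 70% of its speed; a pose out of reach is approached as far as the arm can. A call with a gripper value outside its range is refused whole. "jaw" is the finger opening in mm, from 0 to 85.4, set as the call begins (left out, the last holds). The fingers move at their own pace and stop on an object; "force" is the grip in N (left out, the last holds). Time passes only in rows, so rows that repeat a pose let the fingers close. It gives the time, the measured TCP pose, the force, the opening and the grip force at its end, in the units of the state.
- manip.sense(): the state, without advancing time (a new reading comes with each control period).
- vision.snapshot(name): name is "side" or "top" or "wrist"; returns the picture (420x560x3 uint8, red, green, blue); there is no depth.
- vision.camera_model(name): a dict with "camera_matrix" (3x3 intrinsics, pixels), "D" ([k1, k2, p1, p2, k3] as OpenCV has them; the pictures are not rectified), "rvec" (rotation vector, rad) and "tvec" (3), from world to camera coordinates, as OpenCV has them. Camera axes: x right, y down, z forward; pixel columns grow to the right and rows downward; lengths in m; the calibration is good to about 2 mm. A picture is of the moment at which its call begins: read the wrist's pose just before it. camera_model takes no time and is no camera call; for the wrist camera it gives the pose at the moment of the call.
- manip.sign_off(): hands the job in; it is judged then, once.
The state is a dict: "t": time; "q": joint angles; "qd": joint speeds; "tau": joint torques, N m; "tcp_pos": TCP position; "tool_rot": TCP orientation; "force": force on the tool from outside, world axes, zero at the start; "ft_torque": the same for the moment, N m; "finger_gap": opening from 0.0 (shut) to 1.0 (fully open); "gripper_force": force on a finger pad.
Only numpy, scipy, OpenCV 4.12 (cv2) and the standard library are available. Lean on these libraries where they do the work, as an engineer would, in place of code of your own. Each camera call takes 0.05 s, during which the arm holds its last target. There are 200 camera calls.

### The job

Three black push-fit caps cover the plugs in the open compartment of the grey wiring box. Press down every cap that still stands up until it snaps fully home, feeling for its stop and never leaning on the box or caps with more than about 3 kg, then slide the flat cover along its rails until it is fully closed over the caps. Leave the other things on the bench where they are.

Things in the scene. Friction and masses are not known exactly. Their poses are not given: they have to be found in the camera images.
- wiring_box: Grey metal wiring box fixed to the bench, 112 mm (its x) by 290 mm (its y), walls 60 mm high. Origin: centre of its underside, on the bench; z up. Its -y half is an open compartment (inside 96 mm in x, y = -135 to +3 mm) with three sockets in a row; its +y half is a closed deck 60 mm high, where the open cover is parked. Guide rails at x = +-47.5 to 55.5 mm reach 71.5 mm high.
- socket_a: Grey plug socket in the compartment, 60 x 22 mm, under a cap; origin: centre of its underside, 8 mm above the bench; axes parallel to the box's. Which socket has which place in the row (y = -108, -66 or -24 mm in the box, x = 0) changes. Fixed.
- cap_a_top (a point): Centre of the flat top of this socket's push-fit cap: black plastic block, 70 mm (box x) by 30 mm (box y), 40 mm tall, that slides straight down on its socket and cannot come off or tilt. Standing up, its top is 70 mm above the bench; latched, 50 to 60 mm, differing from cap to cap. At the start two or all three caps stand up.
- cap_a (a joint): How far this cap is pressed down (m): 0 standing up; latched on its hard stop 0.010 to 0.020, differing from cap to cap: feel for it. A ridge on its way resists with 6 to 12 N; past it the cap snaps in and stays; let go before the snap, it comes up again. Pressing a latched cap again does no harm.
- socket_b: Grey plug socket in the compartment, 60 x 22 mm, under a cap; origin: centre of its underside, 8 mm above the bench; axes parallel to the box's. Which socket has which place in the row (y = -108, -66 or -24 mm in the box, x = 0) changes. Fixed.
- cap_b_top (a point): Centre of the flat top of this socket's push-fit cap: black plastic block, 70 mm (box x) by 30 mm (box y), 40 mm tall, that slides straight down on its socket and cannot come off or tilt. Standing up, its top is 70 mm above the bench; latched, 50 to 60 mm, differing from cap to cap. At the start two or all three caps stand up.
- cap_b (a joint): How far this cap is pressed down (m): 0 standing up; latched on its hard stop 0.010 to 0.020, differing from cap to cap: feel for it. A ridge on its way resists with 6 to 12 N; past it the cap snaps in and stays; let go before the snap, it comes up again. Pressing a latched cap again does no harm.
- socket_c: Grey plug socket in the compartment, 60 x 22 mm, under a cap; origin: centre of its underside, 8 mm above the bench; axes parallel to the box's. Which socket has which place in the row (y = -108, -66 or -24 mm in the box, x = 0) changes. Fixed.
- cap_c_top (a point): Centre of the flat top of this socket's push-fit cap: black plastic block, 70 mm (box x) by 30 mm (box y), 40 mm tall, that slides straight down on its socket and cannot come off or tilt. Standing up, its top is 70 mm above the bench; latched, 50 to 60 mm, differing from cap to cap. At the start two or all three caps stand up.
- cap_c (a joint): How far this cap is pressed down (m): 0 standing up; latched on its hard stop 0.010 to 0.020, differing from cap to cap: feel for it. A ridge on its way resists with 6 to 12 N; past it the cap snaps in and stays; let go before the snap, it comes up again. Pressing a latched cap again does no harm.
- cover_rib (a point): Top centre of the flat aluminium cover's push rib. Cover: 102 mm (box x) by 130 mm (box y), 5 mm thick, upper face 67 mm above the bench. The rib stands across its middle, 70 mm long in box x, 10 mm thick in box y, its top 88 mm above the bench.
- cover (a joint): How far the cover is slid shut (m) along the box's -y: 0 fully open, 0.140 fully closed against its stop; starts at 0 to 0.013. 2 to 4 N of friction; it stays where it is left. A cap that stands up blocks it.
- brush: Bystander: black-backed brush with yellow bristles, 110 x 42 x 88 mm, standing on its bristles; origin under its centre.
- solder_reel: Bystander: reel of solder (72 mm across) on a 100 mm square dark steel plate, 73 mm tall; origin under the plate's centre.
- screwdriver: Bystander: screwdriver, 190 mm, lying along its x; origin on the bench under its middle.
- spare_cap: Bystander: a loose spare cap, 70 x 30 x 40 mm, of the same make, standing on the bench outside the box; not needed. Origin under its centre.
- circuit_board: Bystander: small green circuit board, 90 x 60 x 19 mm with its parts; origin under its centre.

How it is judged:
On the way, in this order (a step that is already met when the one before it is completed fails the run):
1. all three caps are snapped home (value of joint each of cap_a, cap_b, cap_c above 0.0085 m), for 0.2 s.
2. the cover is slid fully closed over the caps (all of step 1 and value of joint cover above 0.136 m), for 0.2 s.
At the end, for the whole second after the job is handed in: All three caps are latched down (still more than 8.5 mm down after they are let go; a cap stays there only once it has snapped home) and the cover is within 4 mm of fully closed and at rest (all of step 2 and velocity of joint cover between -0.005 and 0.005 m/s); the robot touches nothing.
It fails at once if a cap, the cover or the box is pressed with more than 35 N (contact force between any of the fingers, the arm and wiring_box above 35 N or contact force between any of the fingers, the arm and socket_a above 35 N or contact force between any of the fingers, the arm and socket_b above 35 N or contact force between any of the fingers, the arm and socket_c above 35 N).
It fails at once if another thing on the bench is moved by more than 25 mm (distance of any of brush, solder_reel, screwdriver, spare_cap, circuit_board from where it was at the start of the episode above 0.025 m).
It also fails if it takes over 67 s, if anything falls off the work surface, if the arm or the gripper's body presses on something with over 40 N, if the wrist force passes 120 N, or if a joint passes its speed limit or range.

## Working session

There is one attempt and no reset: what is moved stays moved. The work goes in short steps, Python scripts to look and compute and a tool call to move; the robot and the scene stay as the last step left them, time stands still between calls to the robot, and variables do not carry over. Pictures are saved under pics/ and viewed, at most 10 in all, crops included, and the job is handed in when it is done.

Besides the shell and the picture viewer there is one more tool, called after "Request:" by a JSON object that holds its "api" and its "payload". drive_tool: Moves the arm, as the interface text tells. Its arguments: {"type":"object","properties":{"deltas":{"type":"array"},"jaw":{"type":"number"},"force":{"type":"number"}},"required":["deltas"]}

```bash
mkdir -p pics
python3 - <<'E'
from station import manip, vision
import cv2
s=manip.sense(); print(s['tcp_pos'],s['tool_rot'],s['t'],s['force'],s['finger_gap'])
for n in('top','side'):
    cv2.imwrite(f'pics/{n}0.png',vision.snapshot(n)[:,:,::-1]); m=vision.camera_model(n)
    print(n,m)
E
```

```text
[ 0.17317316 -0.59974015  0.20331508] [ 9.90159299e-01  1.39940662e-01  6.49316574e-05 -1.08133840e-03] 0.0 [0.01155346 1.20297877 0.25271455] 0.9996760175637577
top {'camera_matrix': array([[387.5087356 ,   0.        , 279.62604146],
       [  0.        , 387.5087356 , 208.4280597 ],
       [  0.        ,   0.        ,   1.        ]]), 'D': array([-0.07949979,  0.        ,  0.        ,  0.        ,  0.        ]), 'rvec': array([ 2.10695585, -2.15814187,  0.12849886]), 'tvec': array([0.08062064, 0.59151012, 0.78286578])}
side {'camera_matrix': array([[423.26182266,   0.        , 275.07038391],
       [  0.        , 423.26182266, 204.60475607],
       [  0.        ,   0.        ,   1.        ]]), 'D': array([-0.02003917,  0.        ,  0.        ,  0.        ,  0.        ]), 'rvec': array([ 1.00042561, -2.52938111,  0.98700741]), 'tvec': array([0.46951908, 0.33658642, 0.85435137])}
```

View pics/top0.png

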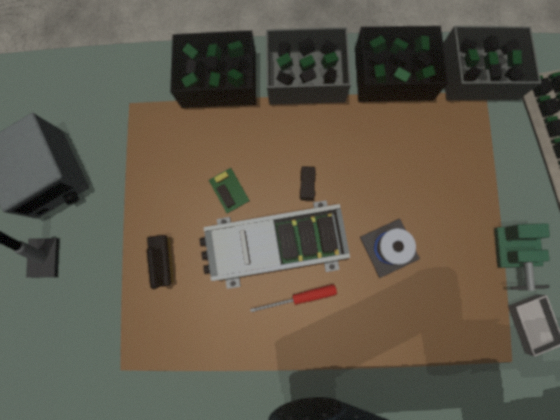

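View pics/side0.png

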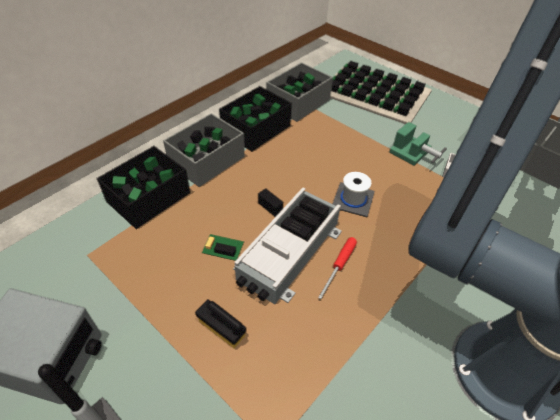

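The top view shows the box from about (205,250) to (348,230), with the compartment on the right and the rib near (244,248). The side view agrees. I'll enlarge this area to get the corners.

```bash
cat > h.py <<'E'
import numpy as np, cv2
from station import manip, vision
from scipy.spatial.transform import Rotation as R
def cast(name,uv,z,m=None):
    m=m or vision.camera_model(name)
    p=cv2.undistortPoints(np.array(uv,float).reshape(-1,1,2),m['camera_matrix'],m['D'])[:,0]
    Rm=cv2.Rodrigues(m['rvec'])[0]; c=-Rm.T@m['tvec']
    d=np.c_[p,np.ones(len(p))]@Rm
    return c+d*((z-c[2])/d[:,2])[:,None]
def proj(name,P,m=None):
    m=m or vision.camera_model(name)
    return cv2.projectPoints(np.array(P,float).reshape(-1,1,3),m['rvec'],m['tvec'],m['camera_matrix'],m['D'])[0][:,0]
E
python3 - <<'E'
import cv2
a=cv2.imread('pics/top0.png')[195:295,195:355]
cv2.imwrite('pics/c0.png',cv2.resize(a,None,fx=5,fy=5,interpolation=cv2.INTER_CUBIC))
E
```

```text
(no output)
```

View pics/c0.png

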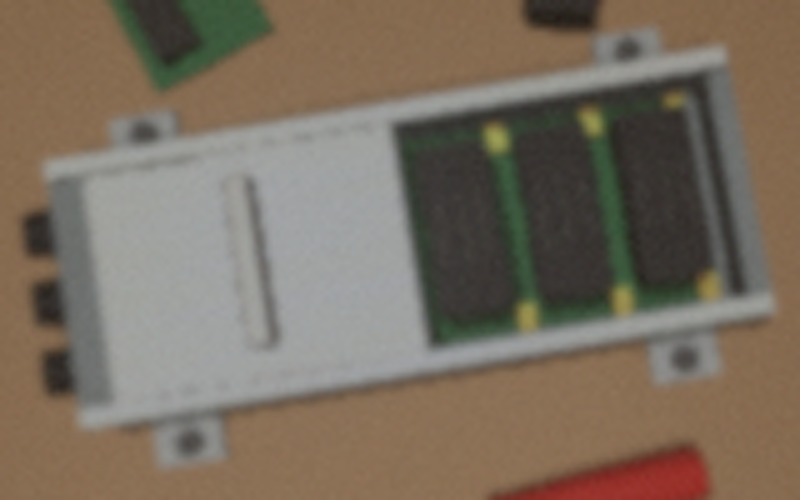

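The enlarged view gives rail corners at (45,162), (725,48), (775,312) and (82,428), and a rib running from (236,176) to (265,346). The cap centres are near (462,228), (566,212) and (660,195).

Run:
```python
from h import *
f=lambda p:np.array(p,float)/5+[195,195]-0.4
c=cast('top',f([(45,162),(725,48),(775,312),(82,428)]),.0715)
print(c.round(4),[np.linalg.norm(c[i]-c[(i+1)%4]).round(4) for i in range(4)])
o=c.mean(0); ey=((c[0]+c[3])-(c[1]+c[2]))/2; ey=ey/np.linalg.norm(ey); ey[2]=0
ex=np.array([ey[1],-ey[0],0]); print('o',o,'yaw',np.arctan2(-ey[0],ey[1]),'ex',ex,'ey',ey)
r=cast('top',f([(236,178),(265,346)]),.088); print('rib',r,[( (p-o)@ex,(p-o)@ey) for p in r])
for z in(.07,.05):
  k=cast('top',f([(462,228),(566,212),(660,195)]),z); print(z,[((p-o)@ex,(p-o)@ey) for p in k])
s=manip.sense(); Rt=R.from_quat(s['tool_rot']).as_matrix(); print(Rt.round(3))
for y in(-.024,-.066,-.108,.07):
  P=o+ey*y; print(y,P.round(4),'tool mm',(Rt.T@(P-s['tcp_pos'])*1000).round(1), 'turn', )
print('tool x yaw',np.arctan2(Rt[1,0],Rt[0,0]))
```

```text
[[ 0.5546  0.2239  0.0715]
 [ 0.5949 -0.0582  0.0715]
 [ 0.4862 -0.0738  0.0715]
 [ 0.4456  0.2083  0.0715]] [np.float64(0.285), np.float64(0.1098), np.float64(0.285), np.float64(0.11)]
o [0.5203107 0.0750435 0.0715   ] yaw 0.14233431641853656 ex [0.98988756 0.14185421 0.        ] ey [-0.14185421  0.98988756  0.        ]
rib [[0.54453004 0.14243368 0.088     ]
 [0.47718713 0.13146058 0.088     ]] [(np.float64(0.033533997470024494), np.float64(0.06327308325118516)), (np.float64(-0.03468449019586824), np.float64(0.061963821235891794))]
0.07 [(np.float64(-0.00012331642673499982), np.float64(-0.023132853199910805)), (np.float64(-0.0007290700995966227), np.float64(-0.06615035830060385)), (np.float64(-0.00028060491125824795), np.float64(-0.1052509251456561))]
0.05 [(np.float64(0.0011878978266345102), np.float64(-0.023160886724690254)), (np.float64(0.0005668637409319936), np.float64(-0.06726352802309885)), (np.float64(0.0010266416683087452), np.float64(-0.10735042451082671))]
[[ 0.961  0.277 -0.   ]
 [ 0.277 -0.961  0.002]
 [ 0.    -0.002 -1.   ]]
-0.024 [0.5237 0.0513 0.0715] tool mm [ 517.2 -528.2  133.1] turn
-0.066 [0.5297 0.0097 0.0715] tool mm [ 511.4 -486.6  133.1] turn
-0.108 [ 0.5356 -0.0319  0.0715] tool mm [ 505.6 -445.   133. ] turn
0.07 [0.5104 0.1443 0.0715] tool mm [ 530.2 -621.3  133.3] turn
tool x yaw 0.28075447118676405
```

Request:
{"api": "drive_tool", "payload": {"deltas": [[[30,-26,0,0.03],[60,-53,0,0.06],[90,-79,0,0.09],[120,-106,0,0.12],[150,-132,0,0.139]]], "jaw": 0}}

```text
t: 0.52
tcp_pos: [0.2812, -0.43, 0.2039]
tool_rot: [0.998, 0.07, -0.0, -0.001]
force: [0.8, 0.6, 0.4]
finger_gap: 0.3
gripper_force: 0.0
```

```bash
cat > goto.py <<'E'
from h import *
import sys
o=np.array([.5203,.0750,0]); a=.1423
ex=np.array([np.cos(a),np.sin(a),0]); ey=np.array([-np.sin(a),np.cos(a),0])
s=manip.sense(); Rt=R.from_quat(s['tool_rot']).as_matrix()
p=s['tcp_pos']; print('t',s['t'],'box xy',((p-o)@ex).round(4),((p-o)@ey).round(4),'z',p[2],'F',s['force'].round(2),'yaw err',np.arctan2(Rt[1,0],Rt[0,0])-a)
x,y,z=map(float,sys.argv[1:4])
print('delta',(Rt.T@(o+ex*x+ey*y+[0,0,z]-p)*1000).round(1))
E
python3 goto.py 0 -.108 .085
```

```text
t 0.5167 box xy -0.3083 -0.466 z 0.20385970628101008 F [0.81 0.57 0.37] yaw err -0.0026744060120341973
delta [ 307.4 -358.6  119.3]
```

Request:
{"api": "drive_tool", "payload": {"deltas": [[[26,-30,0,0],[52,-61,0,0],[78,-91,0,0],[104,-121,0,0],[130,-151,0,0]]]}}

```text
t: 0.93
tcp_pos: [0.3886, -0.2623, 0.2042]
tool_rot: [0.998, 0.071, -0.0, -0.0]
force: [0.5, -0.3, -0.8]
finger_gap: -0.001
gripper_force: 0.0
```

Request:
{"api": "drive_tool", "payload": {"deltas": [[[26,-30,8,0],[52,-61,16,0],[78,-91,24,0],[104,-121,32,0],[130,-151,40,0]]]}}

```text
t: 1.35
tcp_pos: [0.496, -0.0944, 0.1638]
tool_rot: [0.997, 0.071, -0.0, -0.0]
force: [1.1, -0.1, -0.1]
finger_gap: 0.003
gripper_force: 0.0
```

Request:
{"api": "drive_tool", "payload": {"deltas": [[[24,-28,0,0],[48,-56,0,0],[48,-56,0,0],[48,-56,0,0]]]}}

```text
t: 1.68
tcp_pos: [0.5355, -0.0323, 0.1638]
tool_rot: [0.997, 0.073, -0.0, -0.0]
force: [-0.1, 0.3, -0.8]
finger_gap: 0.002
gripper_force: 0.0
```

```bash
python3 goto.py 0 -.108 .075
```

```text
t 1.6833 box xy -0.0002 -0.1084 z 0.16383677398298757 F [-0.09  0.28 -0.75] yaw err 0.0038190786359448003
delta [ 0.3 -0.4 88.8]
```

Request:
{"api": "drive_tool", "payload": {"deltas": [[[0,0,30,0],[0,0,60,0],[0,0,80,0],[0,0,85,0],[0,0,85,0]]]}}

```text
t: 2.1
tcp_pos: [0.5332, -0.0349, 0.0779]
tool_rot: [0.998, 0.07, -0.002, -0.001]
force: [0.5, -0.2, 0.0]
finger_gap: 0.001
gripper_force: 0.0
```

Run:
```python
from h import *
b=[cv2.resize(vision.snapshot('side')[170:310,220:360],(560,560),interpolation=cv2.INTER_CUBIC)]
w=vision.snapshot('wrist'); b=np.hstack([b[0][:420,:400],w[:,:400]])
cv2.imwrite('pics/s1.png',b[:,:,::-1])
```

```text
(no output)
```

View pics/s1.png

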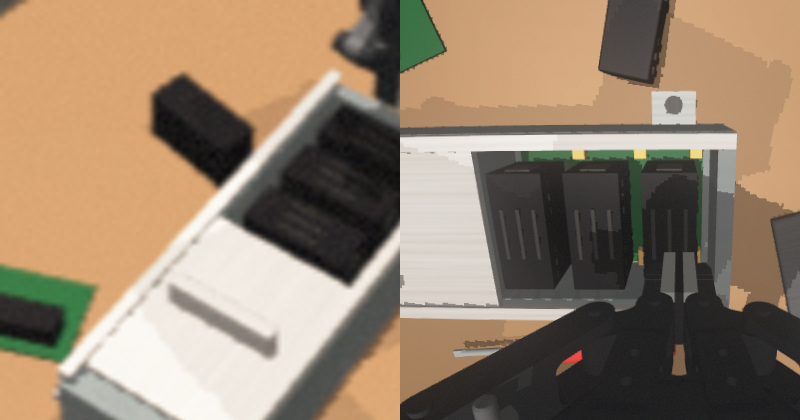

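The wrist view shows the fingers at about (678,260), centred on the end cap, which looks lower. The other two caps stand up. I'll press all three, starting with this one.

Request:
{"api": "drive_tool", "payload": {"deltas": [[[2,-3,2,0],[2,-3,5,0],[2,-3,7,0],[2,-3,8,0],[2,-3,8,0]]]}}

```text
t: 2.62
tcp_pos: [0.5366, -0.0308, 0.0714]
tool_rot: [0.997, 0.071, 0.0, 0.0]
force: [0.7, -0.0, 1.2]
finger_gap: -0.0
gripper_force: 0.0
```

Request:
{"api": "drive_tool", "payload": {"deltas": [[[0,0,0.5,0],[0,0,1,0],[0,0,1,0]]]}}

```text
t: 2.87
tcp_pos: [0.5366, -0.0309, 0.0703]
tool_rot: [0.997, 0.071, -0.0, -0.0]
force: [0.2, 0.2, -0.1]
finger_gap: 0.001
gripper_force: 0.0
```

Request:
{"api": "drive_tool", "payload": {"deltas": [[[0,0,0.5,0],[0,0,1,0],[0,0,1,0]]]}}

```text
t: 3.12
tcp_pos: [0.5366, -0.0309, 0.0692]
tool_rot: [0.997, 0.071, -0.0, -0.0]
force: [-0.1, 0.6, 0.3]
finger_gap: -0.003
gripper_force: 0.0
```

Request:
{"api": "drive_tool", "payload": {"deltas": [[[0,0,0.7,0],[0,0,1.5,0],[0,0,1.5,0]]]}}

```text
t: 3.37
tcp_pos: [0.5365, -0.0309, 0.0676]
tool_rot: [0.997, 0.071, -0.0, -0.0]
force: [-0.5, -0.3, -0.6]
finger_gap: 0.006
gripper_force: 0.0
```

Request:
{"api": "drive_tool", "payload": {"deltas": [[[0,0,0.7,0],[0,0,1.5,0],[0,0,1.5,0]]]}}

```text
t: 3.62
tcp_pos: [0.5365, -0.0309, 0.0662]
tool_rot: [0.997, 0.071, -0.0, -0.0]
force: [-0.3, 0.4, -0.2]
finger_gap: -0.003
gripper_force: 0.0
```

Request:
{"api": "drive_tool", "payload": {"deltas": [[[0,0,0.7,0],[0,0,1.5,0],[0,0,1.5,0]]]}}

```text
t: 3.87
tcp_pos: [0.5366, -0.0309, 0.0647]
tool_rot: [0.997, 0.071, -0.0, -0.0]
force: [-1.1, 0.4, 0.2]
finger_gap: 0.001
gripper_force: 0.0
```

Request:
{"api": "drive_tool", "payload": {"deltas": [[[0,0,1,0],[0,0,2,0],[0,0,3,0],[0,0,3,0]]]}}

```text
t: 4.2
tcp_pos: [0.5365, -0.0309, 0.0616]
tool_rot: [0.997, 0.071, -0.0, -0.0]
force: [0.4, 0.4, -0.5]
finger_gap: -0.001
gripper_force: 0.0
```

Request:
{"api": "drive_tool", "payload": {"deltas": [[[0,0,0.5,0],[0,0,1,0],[0,0,1,0]]]}}

```text
t: 4.45
tcp_pos: [0.5366, -0.0309, 0.0607]
tool_rot: [0.997, 0.071, -0.0, -0.0]
force: [-0.2, -0.0, -0.4]
finger_gap: 0.0
gripper_force: 0.0
```

Request:
{"api": "drive_tool", "payload": {"deltas": [[[0,0,0.5,0],[0,0,1,0],[0,0,1,0]]]}}

```text
t: 4.7
tcp_pos: [0.5366, -0.0309, 0.0597]
tool_rot: [0.997, 0.071, -0.0, -0.0]
force: [-0.4, 0.3, -0.3]
finger_gap: -0.001
gripper_force: 0.0
```

Request:
{"api": "drive_tool", "payload": {"deltas": [[[0,0,0.5,0],[0,0,1,0],[0,0,1,0]]]}}

```text
t: 4.95
tcp_pos: [0.5366, -0.0309, 0.0587]
tool_rot: [0.997, 0.071, -0.0, -0.0]
force: [-0.0, 0.8, 0.4]
finger_gap: -0.003
gripper_force: 0.0
```

Request:
{"api": "drive_tool", "payload": {"deltas": [[[0,0,0.5,0],[0,0,1,0],[0,0,1,0]]]}}

```text
t: 5.2
tcp_pos: [0.5366, -0.0309, 0.0577]
tool_rot: [0.997, 0.071, -0.0, -0.0]
force: [-0.3, -0.3, 0.0]
finger_gap: -0.001
gripper_force: 0.0
```

Request:
{"api": "drive_tool", "payload": {"deltas": [[[0,0,0.5,0],[0,0,1,0],[0,0,1,0]]]}}

```text
t: 5.45
tcp_pos: [0.5366, -0.0309, 0.0567]
tool_rot: [0.997, 0.071, -0.0, -0.0]
force: [-0.1, -1.0, -0.2]
finger_gap: 0.005
gripper_force: 0.0
```

Request:
{"api": "drive_tool", "payload": {"deltas": [[[0,0,0.5,0],[0,0,1,0],[0,0,1,0]]]}}

```text
t: 5.7
tcp_pos: [0.5366, -0.0309, 0.0557]
tool_rot: [0.997, 0.071, -0.0, -0.0]
force: [0.4, -0.1, -1.5]
finger_gap: 0.001
gripper_force: 0.0
```

Request:
{"api": "drive_tool", "payload": {"deltas": [[[0,0,0.5,0],[0,0,1,0],[0,0,1,0]]]}}

```text
t: 5.95
tcp_pos: [0.5366, -0.0309, 0.0547]
tool_rot: [0.997, 0.071, -0.0, -0.0]
force: [0.4, 0.5, -0.4]
finger_gap: -0.002
gripper_force: 0.0
```

That cap is already latched, since there was no contact 15 mm below standing height. On to the middle cap.

Request:
{"api": "drive_tool", "payload": {"deltas": [[[0,0,-30,0],[0,-20,-30,0],[0,-42,-30,0],[0,-42,-18,0],[0,-42,-18,0]]]}}

```text
t: 6.37
tcp_pos: [0.5293, 0.0119, 0.0719]
tool_rot: [0.997, 0.072, -0.001, -0.0]
force: [0.4, 0.5, 0.3]
finger_gap: -0.001
gripper_force: 0.0
```

Request:
{"api": "drive_tool", "payload": {"deltas": [[[0,0,0.5,0],[0,0,1,0],[0,0,1,0]]]}}

```text
t: 6.62
tcp_pos: [0.5311, 0.0101, 0.0719]
tool_rot: [0.998, 0.07, 0.0, 0.0]
force: [-0.0, 1.2, -0.2]
finger_gap: 0.003
gripper_force: 0.0
```

Request:
{"api": "drive_tool", "payload": {"deltas": [[[0,0,0.5,0],[0,0,1,0],[0,0,1,0]]]}}

```text
t: 6.87
tcp_pos: [0.5308, 0.0104, 0.0709]
tool_rot: [0.998, 0.071, 0.0, 0.0]
force: [0.1, 0.0, -0.6]
finger_gap: -0.001
gripper_force: 0.0
```

Request:
{"api": "drive_tool", "payload": {"deltas": [[[0,0,0.5,0],[0,0,1,0],[0,0,1,0]]]}}

```text
t: 7.12
tcp_pos: [0.5307, 0.0106, 0.0697]
tool_rot: [0.997, 0.071, -0.0, -0.0]
force: [0.3, -0.0, -0.5]
finger_gap: 0.001
gripper_force: 0.0
```

Request:
{"api": "drive_tool", "payload": {"deltas": [[[0,0,0.5,0],[0,0,1,0],[0,0,1,0]]]}}

```text
t: 7.37
tcp_pos: [0.5306, 0.0107, 0.0687]
tool_rot: [0.997, 0.071, -0.0, -0.0]
force: [-0.3, 0.5, -0.7]
finger_gap: 0.003
gripper_force: 0.0
```

Request:
{"api": "drive_tool", "payload": {"deltas": [[[0,0,0.5,0],[0,0,1,0],[0,0,1,0]]]}}

```text
t: 7.62
tcp_pos: [0.5306, 0.0107, 0.0677]
tool_rot: [0.997, 0.071, -0.0, -0.0]
force: [0.4, 0.4, 0.2]
finger_gap: -0.003
gripper_force: 0.0
```

Request:
{"api": "drive_tool", "payload": {"deltas": [[[0,0,0.5,0],[0,0,1,0],[0,0,1,0]]]}}

```text
t: 7.87
tcp_pos: [0.5307, 0.0107, 0.0667]
tool_rot: [0.997, 0.071, -0.0, -0.0]
force: [-0.3, 0.3, 0.6]
finger_gap: -0.004
gripper_force: 0.0
```

Request:
{"api": "drive_tool", "payload": {"deltas": [[[0,0,0.5,0],[0,0,1,0],[0,0,1,0]]]}}

```text
t: 8.12
tcp_pos: [0.5306, 0.0107, 0.0657]
tool_rot: [0.997, 0.071, -0.0, -0.0]
force: [-0.4, 0.4, 0.6]
finger_gap: -0.002
gripper_force: 0.0
```

Request:
{"api": "drive_tool", "payload": {"deltas": [[[0,0,0.5,0],[0,0,1,0],[0,0,1,0]]]}}

```text
t: 8.37
tcp_pos: [0.5306, 0.0107, 0.0647]
tool_rot: [0.997, 0.071, -0.0, -0.0]
force: [-0.5, 0.5, 0.3]
finger_gap: -0.004
gripper_force: 0.0
```

Run:
```python
from h import *
b=cv2.resize(vision.snapshot('side')[170:275,250:350],(400,420),interpolation=cv2.INTER_CUBIC)
w=vision.snapshot('wrist'); b=np.hstack([b,w[:,:400]])
cv2.imwrite('pics/s2.png',b[:,:,::-1])
```

```text
(no output)
```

View pics/s2.png

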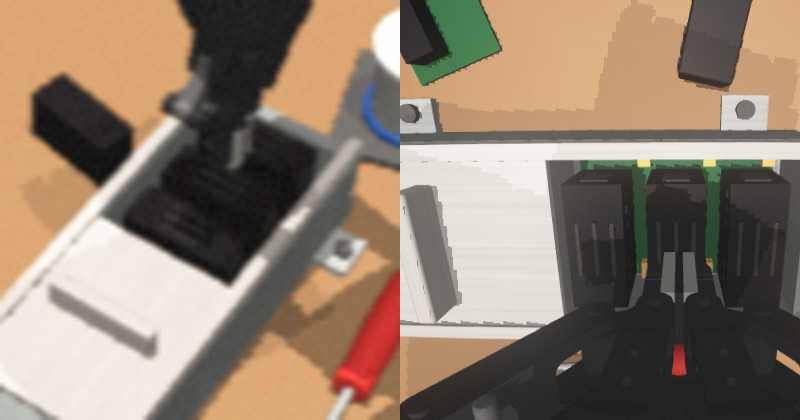

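The side crop shows the fingers on the middle cap. In the wrist crop, the left, middle and right caps have back edges near rows 170–185. I'll project the model heights to judge which caps stand.

Run:
```python
from h import *
o=np.array([.5203,.0750,0]); a=.1423
ex=np.array([np.cos(a),np.sin(a),0]); ey=np.array([-np.sin(a),np.cos(a),0])
m=vision.camera_model('wrist')
w=cv2.imread('pics/s2.png')[:,400:].copy()
big=cv2.resize(w[120:330],None,fx=2,fy=2,interpolation=cv2.INTER_CUBIC)
for z,c in((.07,(0,0,255)),(.06,(0,255,255)),(.052,(255,255,0))):
  for y in(-.024,-.066,-.108):
    P=[o+ex*x+ey*(y+d)+[0,0,z] for x,d in((.035,.015),(.035,-.015),(-.035,-.015),(-.035,.015))]
    q=proj('wrist',P,m); print(z,y,q[:2].round(0).tolist())
    cv2.polylines(big,[((q-[0,120])*2).astype(int)],True,c,1)
cv2.imwrite('pics/s3.png',big)
```

```text
0.07 -0.024 [[166.0, 187.0], [226.0, 187.0]]
0.07 -0.066 [[250.0, 187.0], [310.0, 187.0]]
0.07 -0.108 [[334.0, 187.0], [394.0, 187.0]]
0.06 -0.024 [[172.0, 182.0], [228.0, 182.0]]
0.06 -0.066 [[251.0, 182.0], [309.0, 182.0]]
0.06 -0.108 [[331.0, 182.0], [388.0, 182.0]]
0.052 -0.024 [[176.0, 179.0], [231.0, 179.0]]
0.052 -0.066 [[252.0, 179.0], [307.0, 179.0]]
0.052 -0.108 [[329.0, 179.0], [384.0, 179.0]]
```

View pics/s3.png

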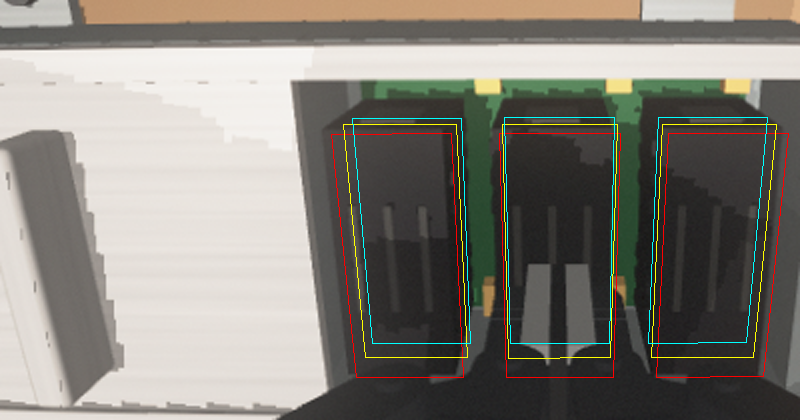

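Run:
```python
from h import *
s=manip.sense(); Rt=R.from_quat(s['tool_rot']).as_matrix(); m=vision.camera_model('wrist')
Rm=cv2.Rodrigues(m['rvec'])[0]; print('cam in tool',Rt.T@(-Rm.T@m['tvec']-s['tcp_pos']),'axis',Rt.T@Rm[2])
for dz in(0,-.01,-.02):
  P=[s['tcp_pos']+Rt@[x,y,dz] for x in(-.011,.011) for y in(-.014,0,.014)]
  print(dz,(proj('wrist',P,m)-[0,120]).round(0).tolist(), 'x2 for crop')
g=cv2.cvtColor(cv2.imread('pics/s2.png')[:,400:],cv2.COLOR_BGR2GRAY).astype(int)
for r in(195,205,215): print(r,g[r,150:400:2].tolist())
cv2.imwrite('pics/s4.png',cv2.resize(np.clip(cv2.imread('pics/s2.png')[150:350,540:800].astype(float)*3,0,255).astype('uint8'),None,fx=3,fy=3,interpolation=cv2.INTER_CUBIC))
```

```text
cam in tool [ 0.07468192  0.00018504 -0.17065653] axis [-2.92510587e-01 -9.69843510e-05  9.56262279e-01]
0 [[253.0, 144.0], [278.0, 144.0], [304.0, 144.0], [252.0, 106.0], [278.0, 106.0], [305.0, 106.0]] x2 for crop
-0.01 [[252.0, 153.0], [278.0, 153.0], [305.0, 153.0], [250.0, 113.0], [278.0, 113.0], [306.0, 113.0]] x2 for crop
-0.02 [[250.0, 162.0], [278.0, 162.0], [307.0, 162.0], [249.0, 121.0], [278.0, 121.0], [308.0, 121.0]] x2 for crop
195 [114, 112, 92, 90, 91, 91, 76, 75, 77, 74, 73, 72, 70, 72, 71, 69, 68, 70, 69, 66, 68, 66, 66, 67, 65, 65, 65, 65, 64, 65, 65, 64, 66, 65, 64, 67, 44, 43, 44, 40, 42, 38, 61, 67, 66, 67, 67, 68, 65, 49, 49, 44, 46, 45, 44, 44, 46, 45, 45, 45, 46, 46, 43, 44, 45, 42, 44, 47, 46, 47, 47, 64, 64, 63, 64, 64, 65, 62, 62, 68, 66, 66, 70, 68, 67, 40, 40, 39, 61, 48, 55, 63, 61, 63, 61, 60, 62, 63, 60, 61, 60, 60, 59, 60, 61, 59, 60, 57, 59, 61, 60, 60, 61, 60, 61, 60, 61, 62, 62, 61, 72, 81, 83, 82, 83]
205 [161, 109, 94, 89, 91, 89, 86, 73, 73, 71, 73, 73, 70, 68, 69, 67, 68, 66, 65, 65, 64, 63, 64, 64, 62, 63, 62, 61, 60, 61, 62, 60, 61, 61, 61, 
[... 167 characters left out ...]
 41, 41, 64, 64, 66, 64, 64, 64, 34, 37, 36, 39, 35, 40, 40, 43, 40, 57, 58, 56, 57, 57, 58, 55, 58, 58, 58, 58, 56, 57, 58, 56, 57, 58, 59, 58, 58, 57, 58, 58, 57, 58, 61, 80, 80, 79, 83, 82]
215 [226, 112, 111, 89, 89, 89, 86, 74, 70, 69, 67, 68, 68, 65, 64, 64, 63, 62, 63, 63, 62, 61, 60, 60, 59, 60, 57, 60, 59, 60, 56, 57, 56, 57, 58, 57, 48, 33, 36, 35, 33, 29, 60, 63, 62, 61, 63, 60, 49, 40, 37, 38, 37, 38, 39, 38, 36, 39, 37, 36, 34, 38, 38, 37, 39, 39, 38, 38, 39, 36, 37, 35, 39, 39, 38, 37, 40, 38, 59, 62, 62, 63, 65, 63, 62, 35, 33, 33, 33, 33, 37, 39, 38, 39, 40, 39, 40, 39, 39, 40, 38, 39, 52, 53, 54, 56, 55, 56, 55, 56, 54, 54, 54, 56, 56, 57, 59, 59, 55, 68, 81, 81, 80, 83, 82]
```

View pics/s4.png

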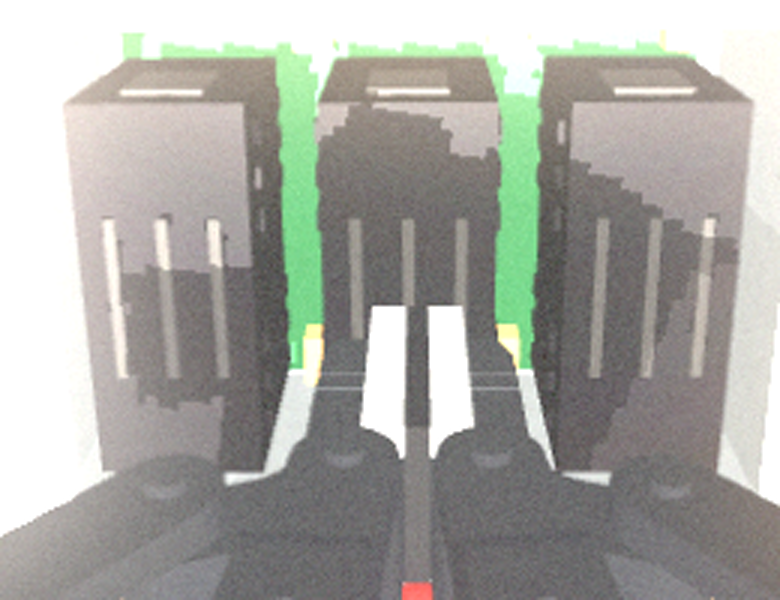

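All three caps stand: their tops are about 60 px wide with back edges at the same row. The visible fingertips sit at row ~252, where the TCP would be at ~226, so they end behind the nominal TCP. I'll keep feeling downward in small steps.

Request:
{"api": "drive_tool", "payload": {"deltas": [[[0,0,0.5,0],[0,0,1,0],[0,0,1.5,0],[0,0,2,0]]]}}

```text
t: 8.8
tcp_pos: [0.5307, 0.0107, 0.0628]
tool_rot: [0.997, 0.071, 0.0, -0.0]
force: [0.6, 0.1, 0.2]
finger_gap: 0.001
gripper_force: 0.0
```

Request:
{"api": "drive_tool", "payload": {"deltas": [[[0,0,0.5,0],[0,0,1,0],[0,0,1.5,0],[0,0,2,0]]]}}

```text
t: 9.13
tcp_pos: [0.5307, 0.0107, 0.0608]
tool_rot: [0.997, 0.071, -0.0, -0.0]
force: [1.1, 0.6, -0.3]
finger_gap: -0.005
gripper_force: 0.0
```

Request:
{"api": "drive_tool", "payload": {"deltas": [[[0,0,0.5,0],[0,0,1,0],[0,0,1.5,0],[0,0,2,0]]]}}

```text
t: 9.47
tcp_pos: [0.5307, 0.0107, 0.0587]
tool_rot: [0.997, 0.071, -0.0, -0.0]
force: [0.5, 0.1, -1.3]
finger_gap: 0.002
gripper_force: 0.0
```

Request:
{"api": "drive_tool", "payload": {"deltas": [[[0,0,0.5,0],[0,0,1,0],[0,0,1.5,0],[0,0,2,0]]]}}

```text
t: 9.8
tcp_pos: [0.5307, 0.0107, 0.0568]
tool_rot: [0.997, 0.071, 0.0, -0.0]
force: [-1.1, -0.2, 0.6]
finger_gap: -0.001
gripper_force: 0.0
```

Request:
{"api": "drive_tool", "payload": {"deltas": [[[0,0,0.5,0],[0,0,1,0],[0,0,1,0]]]}}

```text
t: 10.05
tcp_pos: [0.5306, 0.0107, 0.0557]
tool_rot: [0.997, 0.071, -0.0, -0.0]
force: [-0.3, -0.4, 0.3]
finger_gap: -0.002
gripper_force: 0.0
```

Request:
{"api": "drive_tool", "payload": {"deltas": [[[0,0,0.5,0],[0,0,1,0],[0,0,1,0]]]}}

```text
t: 10.3
tcp_pos: [0.5307, 0.0107, 0.0547]
tool_rot: [0.997, 0.071, -0.0, -0.0]
force: [0.0, -0.9, 0.7]
finger_gap: 0.003
gripper_force: 0.0
```

Request:
{"api": "drive_tool", "payload": {"deltas": [[[0,0,0.5,0],[0,0,1,0],[0,0,1,0]]]}}

```text
t: 10.55
tcp_pos: [0.5307, 0.0107, 0.0537]
tool_rot: [0.997, 0.071, -0.0, -0.0]
force: [-0.4, -0.6, 0.6]
finger_gap: 0.001
gripper_force: 0.0
```

Request:
{"api": "drive_tool", "payload": {"deltas": [[[0,0,0.5,0],[0,0,1,0],[0,0,1,0]]]}}

```text
t: 10.8
tcp_pos: [0.5306, 0.0107, 0.0527]
tool_rot: [0.997, 0.071, -0.0, -0.0]
force: [0.3, 0.0, -0.7]
finger_gap: 0.002
gripper_force: 0.0
```

Request:
{"api": "drive_tool", "payload": {"deltas": [[[0,0,0.5,0],[0,0,1,0],[0,0,1,0]]]}}

```text
t: 11.05
tcp_pos: [0.5306, 0.0107, 0.0517]
tool_rot: [0.997, 0.071, -0.0, -0.0]
force: [0.1, 0.5, 0.4]
finger_gap: 0.001
gripper_force: 0.0
```

Request:
{"api": "drive_tool", "payload": {"deltas": [[[0,0,0.5,0],[0,0,1,0],[0,0,1,0]]]}}

```text
t: 11.3
tcp_pos: [0.5307, 0.0107, 0.0507]
tool_rot: [0.997, 0.071, -0.0, -0.0]
force: [0.2, -0.5, -0.7]
finger_gap: -0.003
gripper_force: 0.0
```

Run:
```python
from h import *
s=manip.sense(); print(s['tcp_pos'],s['force'],s['finger_gap'],s['q'])
w=vision.snapshot('wrist')[150:330,140:400]; cv2.imwrite('pics/s5.png',np.clip(cv2.resize(w,None,fx=3,fy=3,interpolation=cv2.INTER_CUBIC)[:,:,::-1].astype(float)*2.5,0,255).astype('uint8'))
print(proj('side',[s['tcp_pos'],s['tcp_pos']+[0,0,.02]]))
```

```text
[0.53067161 0.01067605 0.05071838] [ 0.21353718 -0.5322551  -0.65134747] -0.0027598259288345727 [-1.90569375e-01  6.39283100e-01  1.79373939e+00  7.23846304e-06
  7.08672977e-01  1.23846745e+00]
[[304.80042153 219.45548307]
 [305.37125176 214.16538327]]
```

View pics/s5.png

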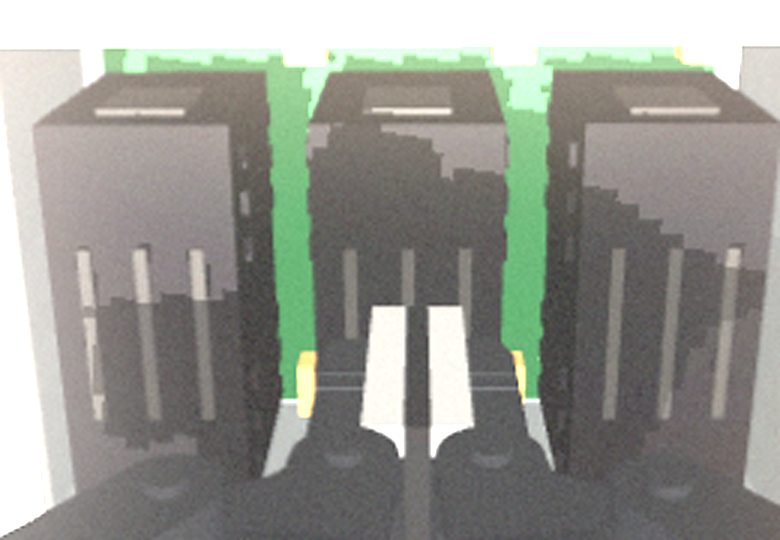

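Request:
{"api": "drive_tool", "payload": {"deltas": [[[0,0,0.5,0],[0,0,1,0],[0,0,1,0]]]}}

```text
t: 11.6
tcp_pos: [0.5307, 0.0107, 0.0497]
tool_rot: [0.997, 0.071, -0.0, -0.0]
force: [-0.5, -0.2, -0.5]
finger_gap: -0.0
gripper_force: 0.0
```

Request:
{"api": "drive_tool", "payload": {"deltas": [[[0,0,0.5,0],[0,0,1,0],[0,0,1,0]]]}}

```text
t: 11.85
tcp_pos: [0.5306, 0.0107, 0.0487]
tool_rot: [0.997, 0.071, -0.0, -0.0]
force: [0.4, 0.5, 0.2]
finger_gap: 0.003
gripper_force: 0.0
```

Request:
{"api": "drive_tool", "payload": {"deltas": [[[0,0,0.5,0],[0,0,1,0],[0,0,1,0]]]}}

```text
t: 12.1
tcp_pos: [0.5306, 0.0107, 0.0477]
tool_rot: [0.997, 0.071, -0.0, -0.0]
force: [-0.3, 0.5, -0.8]
finger_gap: 0.002
gripper_force: 0.0
```

Request:
{"api": "drive_tool", "payload": {"deltas": [[[0,0,0.5,0],[0,0,1,0],[0,0,1,0]]]}}

```text
t: 12.35
tcp_pos: [0.5307, 0.0107, 0.0467]
tool_rot: [0.997, 0.071, -0.0, -0.0]
force: [-0.6, -0.4, -0.1]
finger_gap: 0.003
gripper_force: 0.0
```

Request:
{"api": "drive_tool", "payload": {"deltas": [[[0,0,0.5,0],[0,0,1,0],[0,0,1,0]]]}}

```text
t: 12.6
tcp_pos: [0.5306, 0.0107, 0.0457]
tool_rot: [0.997, 0.071, -0.0, -0.0]
force: [-1.0, 0.1, 0.9]
finger_gap: -0.001
gripper_force: 0.0
```

Request:
{"api": "drive_tool", "payload": {"deltas": [[[0,0,0.5,0],[0,0,1,0],[0,0,1,0]]]}}

```text
t: 12.85
tcp_pos: [0.5306, 0.0107, 0.0447]
tool_rot: [0.997, 0.071, -0.0, -0.0]
force: [0.0, 0.1, 0.1]
finger_gap: -0.004
gripper_force: 0.0
```

Run:
```python
from h import *
o=np.array([.5203,.0750,0]); a=.1423
ex=np.array([np.cos(a),np.sin(a),0]); ey=np.array([-np.sin(a),np.cos(a),0])
m=vision.camera_model('wrist'); w=vision.snapshot('wrist')
hsv=cv2.cvtColor(w,cv2.COLOR_RGB2HSV); green=((hsv[...,0]>40)&(hsv[...,0]<85)&(hsv[...,1]>70))
for r in(195,205,215):
  i=np.where(green[r,150:400])[0]+150; print(r,i.min(),i.max(),'gap',[(int(i[k]),int(i[k+1])) for k in np.where(np.diff(i)>20)[0]])
for z in(.07,.065,.06,.055,.05,.03):
  print(z,proj('wrist',[o+ex*.035+ey*(-.066+d)+[0,0,z] for d in(.015,-.015)],m).round(0).tolist())
s=cv2.cvtColor(vision.snapshot('side')[185:260,285:335],cv2.COLOR_RGB2GRAY)
d=cv2.resize(s,None,fx=8,fy=8,interpolation=cv2.INTER_CUBIC); cv2.imwrite('pics/s6.png',np.clip(np.hstack([d,cv2.cvtColor(cv2.resize(w[150:300,200:360],(400,600)),cv2.COLOR_RGB2GRAY)]).astype(float)*2,0,255).astype('uint8'))
t=manip.sense()['tcp_pos']; print((proj('side',[t+[0,0,h] for h in(0,.02,.03)])-[285,185])*8)
```

```text
195 229 323 gap [(240, 311)]
205 229 322 gap [(239, 311)]
215 230 322 gap [(241, 310)]
0.07 [[246.0, 198.0], [314.0, 198.0]]
0.065 [[247.0, 195.0], [313.0, 195.0]]
0.06 [[248.0, 192.0], [312.0, 192.0]]
0.055 [[249.0, 189.0], [311.0, 189.0]]
0.05 [[250.0, 187.0], [310.0, 187.0]]
0.03 [[253.0, 178.0], [307.0, 178.0]]
[[157.11103307 288.01789844]
 [161.64034522 246.0530879 ]
 [163.95325212 224.61804717]]
```

View pics/s6.png

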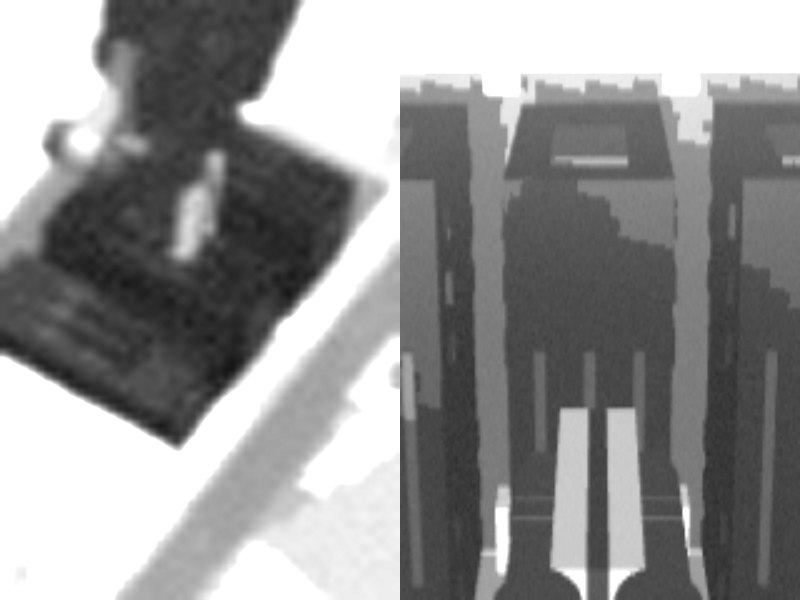

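The side crop shows the tip at (180,262), about 12 mm or more above the projected TCP, and the wrist crop shows it at wrist pixel (279,252). The middle cap still stands. I'll triangulate the tip.

Run:
```python
from h import *
s=manip.sense(); Rt=R.from_quat(s['tool_rot']).as_matrix()
mw=vision.camera_model('wrist')
for dz in(0,.01,.015,.02,.025,.03,.035,.04):
  z=s['tcp_pos'][2]+dz
  a=cast('wrist',[[278.8,252]],z,mw)[0]; b=cast('side',[[307.5,217.7]],z)[0]
  print(dz,z.round(4),'wrist ray tool',(Rt.T@(a-s['tcp_pos'])*1000).round(1),'side',(Rt.T@(b-s['tcp_pos'])*1000).round(1))
print(s['q'],s['tau'])
```

```text
0 0.0448 wrist ray tool [-3.8  0.2  0. ] side [-0.1 13.3 -0. ]
0.01 0.0548 wrist ray tool [  0.8   0.2 -10. ] side [ -4.    5.6 -10. ]
0.015 0.0598 wrist ray tool [  3.1   0.2 -15. ] side [ -6.    1.8 -15. ]
0.02 0.0648 wrist ray tool [  5.4   0.2 -20. ] side [ -7.9  -2.1 -20. ]
0.025 0.0698 wrist ray tool [  7.7   0.2 -25. ] side [ -9.8  -5.9 -25. ]
0.03 0.0748 wrist ray tool [ 10.    0.2 -30. ] side [-11.8  -9.8 -30. ]
0.035 0.0798 wrist ray tool [ 12.3   0.2 -35. ] side [-13.7 -13.6 -35. ]
0.04 0.0848 wrist ray tool [ 14.6   0.2 -40. ] side [-15.7 -17.5 -40. ]
[-1.90568954e-01  6.49841291e-01  1.79652852e+00 -7.80851499e-06
  6.95335492e-01  1.23846813e+00] [-8.45328523e-04 -4.08246589e+01 -9.12124872e+00 -1.13964156e-04
  9.03229793e-04  6.19022785e-06]
```

Both rays agree at about 30 mm above the reported TCP, so the real tip is near z ≈ 0.075. Contact should come at TCP ≈ 0.040.

Request:
{"api": "drive_tool", "payload": {"deltas": [[[0,0,0.5,0],[0,0,1,0],[0,0,1.5,0],[0,0,2,0],[0,0,2,0]]]}}

```text
t: 13.37
tcp_pos: [0.5307, 0.0107, 0.0428]
tool_rot: [0.997, 0.071, -0.0, -0.0]
force: [-0.1, 0.4, 0.8]
finger_gap: -0.001
gripper_force: 0.5
```

Request:
{"api": "drive_tool", "payload": {"deltas": [[[0,0,0.5,0],[0,0,1,0],[0,0,1,0]]]}}

```text
t: 13.62
tcp_pos: [0.5307, 0.0106, 0.0418]
tool_rot: [0.997, 0.071, 0.0, 0.0]
force: [0.1, 0.5, -0.1]
finger_gap: 0.001
gripper_force: 0.5
```

Request:
{"api": "drive_tool", "payload": {"deltas": [[[0,0,0.5,0],[0,0,1,0],[0,0,1,0]]]}}

```text
t: 13.87
tcp_pos: [0.5307, 0.0107, 0.0408]
tool_rot: [0.997, 0.071, 0.0, -0.0]
force: [-0.2, -0.7, 1.7]
finger_gap: 0.001
gripper_force: 0.5
```

Request:
{"api": "drive_tool", "payload": {"deltas": [[[0,0,0.5,0],[0,0,1,0],[0,0,1,0]]]}}

```text
t: 14.12
tcp_pos: [0.5307, 0.0107, 0.0397]
tool_rot: [0.997, 0.071, -0.0, -0.0]
force: [0.1, 1.2, 1.0]
finger_gap: -0.002
gripper_force: 0.6
```

Request:
{"api": "drive_tool", "payload": {"deltas": [[[0,0,0.5,0],[0,0,1,0],[0,0,1,0]]]}}

```text
t: 14.37
tcp_pos: [0.5307, 0.0107, 0.0387]
tool_rot: [0.997, 0.071, 0.0, -0.0]
force: [0.3, 0.1, 0.9]
finger_gap: 0.0
gripper_force: 0.6
```

Request:
{"api": "drive_tool", "payload": {"deltas": [[[0,0,0.5,0],[0,0,1,0],[0,0,1,0]]]}}

```text
t: 14.62
tcp_pos: [0.5307, 0.0107, 0.0377]
tool_rot: [0.997, 0.071, 0.0, -0.0]
force: [-1.2, -0.2, 1.8]
finger_gap: 0.001
gripper_force: 0.6
```

Request:
{"api": "drive_tool", "payload": {"deltas": [[[0,0,0.5,0],[0,0,1,0],[0,0,1,0]]]}}

```text
t: 14.87
tcp_pos: [0.5307, 0.0107, 0.0367]
tool_rot: [0.997, 0.071, -0.0, -0.0]
force: [0.1, 0.3, -0.1]
finger_gap: 0.0
gripper_force: 0.6
```

Request:
{"api": "drive_tool", "payload": {"deltas": [[[0,0,0.5,0],[0,0,1,0],[0,0,1,0]]]}}

```text
t: 15.12
tcp_pos: [0.5307, 0.0107, 0.0357]
tool_rot: [0.997, 0.071, 0.0, -0.0]
force: [-0.7, 0.0, 0.7]
finger_gap: 0.001
gripper_force: 0.6
```

Request:
{"api": "drive_tool", "payload": {"deltas": [[[0,0,0.5,0],[0,0,1,0],[0,0,1,0]]]}}

```text
t: 15.37
tcp_pos: [0.5307, 0.0107, 0.0347]
tool_rot: [0.997, 0.071, 0.0, -0.0]
force: [0.2, 0.4, 0.6]
finger_gap: -0.001
gripper_force: 0.7
```

Request:
{"api": "drive_tool", "payload": {"deltas": [[[0,0,0.5,0],[0,0,1,0],[0,0,1,0]]]}}

```text
t: 15.62
tcp_pos: [0.5307, 0.0107, 0.0337]
tool_rot: [0.997, 0.071, 0.0, -0.0]
force: [0.2, -0.1, 1.2]
finger_gap: -0.0
gripper_force: 0.7
```

Request:
{"api": "drive_tool", "payload": {"deltas": [[[0,0,0.5,0],[0,0,1,0],[0,0,1,0]]]}}

```text
t: 15.87
tcp_pos: [0.5307, 0.0107, 0.033]
tool_rot: [0.997, 0.071, 0.0, 0.0]
force: [-0.9, 0.9, 3.1]
finger_gap: 0.0
gripper_force: 1.8
```

Request:
{"api": "drive_tool", "payload": {"deltas": [[[0,0,0.4,0],[0,0,0.8,0],[0,0,0.8,0]]]}}

```text
t: 16.12
tcp_pos: [0.5306, 0.0107, 0.0325]
tool_rot: [0.997, 0.071, 0.0, 0.0]
force: [-1.4, -0.4, 6.9]
finger_gap: 0.001
gripper_force: 3.5
```

Request:
{"api": "drive_tool", "payload": {"deltas": [[[0,0,0.4,0],[0,0,0.8,0],[0,0,0.8,0]]]}}

```text
t: 16.37
tcp_pos: [0.5306, 0.0107, 0.0318]
tool_rot: [0.997, 0.071, 0.0, 0.0]
force: [-1.6, -0.2, 7.9]
finger_gap: -0.0
gripper_force: 3.8
```

Request:
{"api": "drive_tool", "payload": {"deltas": [[[0,0,0.4,0],[0,0,0.8,0],[0,0,0.8,0]]]}}

```text
t: 16.62
tcp_pos: [0.5306, 0.0106, 0.0309]
tool_rot: [0.997, 0.071, 0.0, 0.0]
force: [-0.4, 0.0, 6.4]
finger_gap: -0.001
gripper_force: 3.1
```

Request:
{"api": "drive_tool", "payload": {"deltas": [[[0,0,0.4,0],[0,0,0.8,0],[0,0,0.8,0]]]}}

```text
t: 16.87
tcp_pos: [0.5307, 0.0106, 0.0299]
tool_rot: [0.997, 0.071, 0.0, 0.0]
force: [-0.0, 0.3, 5.2]
finger_gap: -0.004
gripper_force: 2.5
```

Past the ridge's peak; carrying on to the stop.

Request:
{"api": "drive_tool", "payload": {"deltas": [[[0,0,0.4,0],[0,0,0.8,0],[0,0,0.8,0]]]}}

```text
t: 17.12
tcp_pos: [0.5307, 0.0107, 0.0288]
tool_rot: [0.997, 0.071, 0.0, 0.0]
force: [-1.3, -1.3, 3.5]
finger_gap: -0.004
gripper_force: 1.8
```

Request:
{"api": "drive_tool", "payload": {"deltas": [[[0,0,0.4,0],[0,0,0.8,0],[0,0,0.8,0]]]}}

```text
t: 17.37
tcp_pos: [0.5307, 0.0107, 0.0278]
tool_rot: [0.997, 0.071, -0.0, -0.0]
force: [-0.1, -0.2, 1.7]
finger_gap: -0.003
gripper_force: 1.1
```

Request:
{"api": "drive_tool", "payload": {"deltas": [[[0,0,0.4,0],[0,0,0.8,0],[0,0,0.8,0]]]}}

```text
t: 17.62
tcp_pos: [0.5306, 0.0107, 0.027]
tool_rot: [0.997, 0.071, -0.0, -0.0]
force: [-0.4, -0.7, 1.0]
finger_gap: 0.003
gripper_force: 0.5
```

Request:
{"api": "drive_tool", "payload": {"deltas": [[[0,0,0.4,0],[0,0,0.8,0],[0,0,0.8,0]]]}}

```text
t: 17.87
tcp_pos: [0.5307, 0.0107, 0.0262]
tool_rot: [0.997, 0.071, -0.0, -0.0]
force: [0.0, 0.4, -0.2]
finger_gap: -0.002
gripper_force: 0.1
```

Request:
{"api": "drive_tool", "payload": {"deltas": [[[0,0,0.4,0],[0,0,0.8,0],[0,0,0.8,0]]]}}

```text
t: 18.12
tcp_pos: [0.5307, 0.0107, 0.0254]
tool_rot: [0.997, 0.071, -0.0, -0.0]
force: [-0.0, 1.0, 0.1]
finger_gap: 0.001
gripper_force: 0.0
```

Request:
{"api": "drive_tool", "payload": {"deltas": [[[0,0,0.4,0],[0,0,0.8,0],[0,0,0.8,0]]]}}

```text
t: 18.37
tcp_pos: [0.5307, 0.0107, 0.0247]
tool_rot: [0.997, 0.071, -0.0, -0.0]
force: [-0.4, -0.2, 0.2]
finger_gap: -0.001
gripper_force: 0.0
```

Request:
{"api": "drive_tool", "payload": {"deltas": [[[0,0,0.4,0],[0,0,0.8,0],[0,0,0.8,0]]]}}

```text
t: 18.62
tcp_pos: [0.5307, 0.0107, 0.0239]
tool_rot: [0.997, 0.071, -0.0, -0.0]
force: [-0.5, -0.2, 0.5]
finger_gap: -0.003
gripper_force: 0.0
```

Request:
{"api": "drive_tool", "payload": {"deltas": [[[0,0,0.4,0],[0,0,0.8,0],[0,0,0.8,0]]]}}

```text
t: 18.87
tcp_pos: [0.5307, 0.0107, 0.0232]
tool_rot: [0.997, 0.071, -0.0, -0.0]
force: [-0.3, 0.4, -0.1]
finger_gap: -0.001
gripper_force: 0.0
```

Middle cap snapped home. Next is the end cap at box y −108.

Request:
{"api": "drive_tool", "payload": {"deltas": [[[0,0,-24,0],[0,0,-24,0],[0,21,-24,0],[0,42,-24,0],[0,42,-24,0]]]}}

```text
t: 19.28
tcp_pos: [0.5386, -0.0339, 0.0475]
tool_rot: [0.998, 0.07, 0.002, 0.001]
force: [-0.3, -0.3, -0.0]
finger_gap: -0.001
gripper_force: 0.0
```

Request:
{"api": "drive_tool", "payload": {"deltas": [[[0,0,1,0],[0,0,2,0],[0,0,3,0],[0,0,4,0],[0,0,4,0]]]}}

```text
t: 19.7
tcp_pos: [0.5361, -0.0301, 0.0431]
tool_rot: [0.997, 0.071, -0.001, -0.0]
force: [-1.1, 1.1, 1.6]
finger_gap: -0.004
gripper_force: 1.1
```

Request:
{"api": "drive_tool", "payload": {"deltas": [[[0,0,1,0],[0,0,2,0],[0,0,2,0]]]}}

```text
t: 19.95
tcp_pos: [0.5361, -0.0301, 0.0415]
tool_rot: [0.997, 0.071, -0.0, -0.0]
force: [-2.0, 0.8, 3.9]
finger_gap: 0.003
gripper_force: 2.4
```

Request:
{"api": "drive_tool", "payload": {"deltas": [[[0,0,1,0],[0,0,2,0],[0,0,2,0]]]}}

```text
t: 20.2
tcp_pos: [0.5361, -0.0302, 0.0392]
tool_rot: [0.997, 0.071, -0.0, -0.0]
force: [-0.7, 3.0, 2.9]
finger_gap: -0.001
gripper_force: 1.6
```

Request:
{"api": "drive_tool", "payload": {"deltas": [[[0,0,0.5,0],[0,0,1,0],[0,0,1,0]]]}}

```text
t: 20.45
tcp_pos: [0.5367, -0.0309, 0.038]
tool_rot: [0.997, 0.071, -0.0, 0.0]
force: [-0.9, 1.4, 2.2]
finger_gap: 0.0
gripper_force: 0.8
```

Request:
{"api": "drive_tool", "payload": {"deltas": [[[0,0,0.5,0],[0,0,1,0],[0,0,1,0]]]}}

```text
t: 20.7
tcp_pos: [0.5369, -0.0312, 0.037]
tool_rot: [0.997, 0.071, 0.0, 0.0]
force: [0.0, -0.2, 0.4]
finger_gap: -0.002
gripper_force: 0.2
```

Request:
{"api": "drive_tool", "payload": {"deltas": [[[0,0,0.5,0],[0,0,1,0],[0,0,1,0]]]}}

```text
t: 20.95
tcp_pos: [0.5368, -0.0311, 0.036]
tool_rot: [0.997, 0.071, 0.0, 0.0]
force: [0.3, -0.6, -1.8]
finger_gap: 0.003
gripper_force: 0.0
```

Request:
{"api": "drive_tool", "payload": {"deltas": [[[0,0,0.5,0],[0,0,1,0],[0,0,1,0]]]}}

```text
t: 21.2
tcp_pos: [0.5366, -0.031, 0.0351]
tool_rot: [0.997, 0.071, -0.0, 0.0]
force: [-0.7, 0.2, 0.1]
finger_gap: -0.001
gripper_force: 0.0
```

Request:
{"api": "drive_tool", "payload": {"deltas": [[[0,0,0.5,0],[0,0,1,0],[0,0,1,0]]]}}

```text
t: 21.45
tcp_pos: [0.5366, -0.0309, 0.0341]
tool_rot: [0.997, 0.071, -0.0, -0.0]
force: [0.8, 0.4, -0.5]
finger_gap: -0.002
gripper_force: 0.0
```

Request:
{"api": "drive_tool", "payload": {"deltas": [[[0,0,0.5,0],[0,0,1,0],[0,0,1,0]]]}}

```text
t: 21.7
tcp_pos: [0.5366, -0.0309, 0.0331]
tool_rot: [0.997, 0.071, -0.0, -0.0]
force: [0.6, -0.2, 0.3]
finger_gap: -0.002
gripper_force: 0.0
```

Request:
{"api": "drive_tool", "payload": {"deltas": [[[0,0,0.5,0],[0,0,1,0],[0,0,1,0]]]}}

```text
t: 21.95
tcp_pos: [0.5368, -0.0309, 0.033]
tool_rot: [0.997, 0.071, 0.0, 0.0]
force: [-0.4, -0.0, 6.6]
finger_gap: 0.002
gripper_force: 3.2
```

Request:
{"api": "drive_tool", "payload": {"deltas": [[[0,0,0.4,0],[0,0,0.6,0],[0,0,0.6,0]]]}}

```text
t: 22.2
tcp_pos: [0.5367, -0.0309, 0.0329]
tool_rot: [0.997, 0.071, 0.0, 0.0]
force: [-2.1, 0.4, 10.4]
finger_gap: 0.002
gripper_force: 5.1
```

Request:
{"api": "drive_tool", "payload": {"deltas": [[[0,0,0.3,0],[0,0,0.5,0],[0,0,0.5,0]]]}}

```text
t: 22.45
tcp_pos: [0.5368, -0.0309, 0.0329]
tool_rot: [0.997, 0.071, 0.0, 0.0]
force: [-3.1, 0.3, 13.0]
finger_gap: 0.006
gripper_force: 6.7
```

That is the hard stop, so the end cap is home. Next is the cap at −24, on the far side.

Request:
{"api": "drive_tool", "payload": {"deltas": [[[0,0,-17,0],[0,0,-17,0],[0,-28,-17,0],[0,-56,-17,0],[0,-84,-17,0]]]}}

```text
t: 22.87
tcp_pos: [0.5248, 0.0526, 0.0478]
tool_rot: [0.998, 0.07, 0.0, -0.0]
force: [0.4, -0.3, 0.3]
finger_gap: -0.001
gripper_force: 0.0
```

Request:
{"api": "drive_tool", "payload": {"deltas": [[[0,0,0,0],[0,0,0,0],[0,0,1,0],[0,0,3,0],[0,0,3,0]]]}}

```text
t: 23.28
tcp_pos: [0.525, 0.0512, 0.0446]
tool_rot: [0.998, 0.07, -0.0, 0.0]
force: [0.6, 0.4, 0.2]
finger_gap: 0.007
gripper_force: 0.0
```

Request:
{"api": "drive_tool", "payload": {"deltas": [[[0,0,0.7,0],[0,0,1.5,0],[0,0,1.5,0]]]}}

```text
t: 23.53
tcp_pos: [0.5248, 0.0517, 0.0434]
tool_rot: [0.998, 0.07, -0.0, -0.0]
force: [1.0, 0.4, 1.3]
finger_gap: -0.002
gripper_force: 0.0
```

Request:
{"api": "drive_tool", "payload": {"deltas": [[[0,0,0.7,0],[0,0,1.5,0],[0,0,1.5,0]]]}}

```text
t: 23.78
tcp_pos: [0.5249, 0.0521, 0.0421]
tool_rot: [0.997, 0.071, 0.0, 0.0]
force: [0.6, 1.0, 1.4]
finger_gap: 0.004
gripper_force: 0.4
```

Request:
{"api": "drive_tool", "payload": {"deltas": [[[0,0,0.5,0],[0,0,1,0],[0,0,1,0]]]}}

```text
t: 24.03
tcp_pos: [0.5249, 0.0523, 0.0411]
tool_rot: [0.997, 0.071, 0.0, 0.0]
force: [0.1, -0.7, 1.6]
finger_gap: -0.002
gripper_force: 0.4
```

Request:
{"api": "drive_tool", "payload": {"deltas": [[[0,0,0.5,0],[0,0,1,0],[0,0,1,0]]]}}

```text
t: 24.28
tcp_pos: [0.5249, 0.0522, 0.0401]
tool_rot: [0.997, 0.071, 0.0, 0.0]
force: [0.5, -0.8, 0.6]
finger_gap: -0.0
gripper_force: 0.5
```

Request:
{"api": "drive_tool", "payload": {"deltas": [[[0,0,0.5,0],[0,0,1,0],[0,0,1,0]]]}}

```text
t: 24.53
tcp_pos: [0.5249, 0.0523, 0.0391]
tool_rot: [0.997, 0.071, 0.0, 0.0]
force: [1.4, -0.4, 0.4]
finger_gap: 0.002
gripper_force: 0.5
```

Request:
{"api": "drive_tool", "payload": {"deltas": [[[0,0,0.5,0],[0,0,1,0],[0,0,1,0]]]}}

```text
t: 24.78
tcp_pos: [0.5249, 0.0523, 0.0382]
tool_rot: [0.997, 0.071, 0.0, 0.0]
force: [-0.6, -0.4, 2.5]
finger_gap: -0.0
gripper_force: 1.1
```

Request:
{"api": "drive_tool", "payload": {"deltas": [[[0,0,0.5,0],[0,0,1,0],[0,0,1,0]]]}}

```text
t: 25.03
tcp_pos: [0.5249, 0.0523, 0.0376]
tool_rot: [0.997, 0.071, 0.0, 0.0]
force: [-0.0, 0.4, 6.2]
finger_gap: -0.002
gripper_force: 3.0
```

Request:
{"api": "drive_tool", "payload": {"deltas": [[[0,0,0.5,0],[0,0,1,0],[0,0,1,0]]]}}

```text
t: 25.28
tcp_pos: [0.5248, 0.0522, 0.0368]
tool_rot: [0.997, 0.071, 0.0, 0.0]
force: [-0.3, -0.8, 7.9]
finger_gap: 0.004
gripper_force: 3.9
```

Request:
{"api": "drive_tool", "payload": {"deltas": [[[0,0,0.5,0],[0,0,1,0],[0,0,1,0]]]}}

```text
t: 25.53
tcp_pos: [0.5248, 0.0522, 0.0357]
tool_rot: [0.997, 0.071, 0.0, 0.0]
force: [-1.6, -0.8, 4.8]
finger_gap: 0.002
gripper_force: 3.1
```

Request:
{"api": "drive_tool", "payload": {"deltas": [[[0,0,0.5,0],[0,0,1,0],[0,0,1,0]]]}}

```text
t: 25.78
tcp_pos: [0.5249, 0.0522, 0.0344]
tool_rot: [0.997, 0.071, 0.0, 0.0]
force: [-0.1, -0.1, 3.6]
finger_gap: 0.0
gripper_force: 2.1
```

Request:
{"api": "drive_tool", "payload": {"deltas": [[[0,0,0.5,0],[0,0,1,0],[0,0,1,0]]]}}

```text
t: 26.03
tcp_pos: [0.5248, 0.0522, 0.033]
tool_rot: [0.997, 0.071, 0.0, -0.0]
force: [0.7, -0.4, 2.7]
finger_gap: -0.003
gripper_force: 1.2
```

Request:
{"api": "drive_tool", "payload": {"deltas": [[[0,0,0.5,0],[0,0,1,0],[0,0,1,0]]]}}

```text
t: 26.28
tcp_pos: [0.5247, 0.0523, 0.0318]
tool_rot: [0.997, 0.071, -0.0, -0.0]
force: [-0.1, -0.0, 1.0]
finger_gap: -0.002
gripper_force: 0.3
```

Request:
{"api": "drive_tool", "payload": {"deltas": [[[0,0,0.5,0],[0,0,1,0],[0,0,1,0]]]}}

```text
t: 26.53
tcp_pos: [0.5242, 0.0524, 0.0307]
tool_rot: [0.997, 0.071, -0.001, -0.0]
force: [-0.0, 0.7, 0.2]
finger_gap: 0.003
gripper_force: 0.0
```

Request:
{"api": "drive_tool", "payload": {"deltas": [[[0,0,0.5,0],[0,0,1,0],[0,0,1,0]]]}}

```text
t: 26.78
tcp_pos: [0.5245, 0.0523, 0.0299]
tool_rot: [0.997, 0.071, -0.0, -0.0]
force: [-0.9, 0.1, -0.5]
finger_gap: 0.005
gripper_force: 0.0
```

Request:
{"api": "drive_tool", "payload": {"deltas": [[[0,0,0.5,0],[0,0,1,0],[0,0,1,0]]]}}

```text
t: 27.03
tcp_pos: [0.5247, 0.0523, 0.029]
tool_rot: [0.997, 0.071, -0.0, -0.0]
force: [0.5, -0.2, -1.0]
finger_gap: -0.005
gripper_force: 0.0
```

Request:
{"api": "drive_tool", "payload": {"deltas": [[[0,0,0.5,0],[0,0,1,0],[0,0,1,0]]]}}

```text
t: 27.28
tcp_pos: [0.5248, 0.0523, 0.0281]
tool_rot: [0.997, 0.071, 0.0, -0.0]
force: [0.1, 0.6, -0.8]
finger_gap: -0.0
gripper_force: 0.0
```

Request:
{"api": "drive_tool", "payload": {"deltas": [[[0,0,0.5,0],[0,0,1,0],[0,0,1,0]]]}}

```text
t: 27.53
tcp_pos: [0.5249, 0.0522, 0.028]
tool_rot: [0.997, 0.071, 0.0, 0.0]
force: [-1.7, 0.1, 7.8]
finger_gap: -0.002
gripper_force: 3.7
```

Request:
{"api": "drive_tool", "payload": {"deltas": [[[0,0,0.5,0],[0,0,1,0],[0,0,1,0]]]}}

```text
t: 27.78
tcp_pos: [0.5249, 0.0522, 0.0279]
tool_rot: [0.997, 0.071, 0.0, 0.0]
force: [-3.0, 0.6, 13.9]
finger_gap: 0.001
gripper_force: 7.1
```

Request:
{"api": "drive_tool", "payload": {"deltas": [[[0,0,0.5,0],[0,0,1,0],[0,0,1,0]]]}}

```text
t: 28.03
tcp_pos: [0.525, 0.0522, 0.0278]
tool_rot: [0.997, 0.071, 0.001, 0.0]
force: [-4.9, 0.5, 22.1]
finger_gap: -0.001
gripper_force: 10.5
```

Felt the stop at about 15 mm. All three caps are home, so I'll raise and go behind the rib.

Request:
{"api": "drive_tool", "payload": {"deltas": [[[0,0,-25,0],[0,0,-50,0],[0,-38,-50,0],[0,-78,-50,0],[0,-118,-50,0]]]}}

```text
t: 28.45
tcp_pos: [0.5086, 0.1696, 0.0758]
tool_rot: [0.998, 0.069, 0.001, -0.0]
force: [0.3, 0.2, 0.2]
finger_gap: -0.0
gripper_force: 0.0
```

Request:
{"api": "drive_tool", "payload": {"deltas": [[[0,0,0,0],[0,0,0,0]]]}}

```text
t: 28.62
tcp_pos: [0.5073, 0.1711, 0.0751]
tool_rot: [0.997, 0.073, -0.0, 0.0]
force: [0.2, -0.1, -0.1]
finger_gap: -0.001
gripper_force: 0.0
```

```bash
python3 - <<'E'
from h import *
w=vision.snapshot('wrist'); cv2.imwrite('pics/s7.png',w[:,:,::-1])
o=np.array([.5203,.0750,0]); a=.1423
ex=np.array([np.cos(a),np.sin(a),0]); ey=np.array([-np.sin(a),np.cos(a),0]); m=vision.camera_model('wrist')
s=manip.sense(); Rt=R.from_quat(s['tool_rot']).as_matrix()
for y in(.0576,.0676): print(y,proj('wrist',[o+ex*x+ey*y+[0,0,.088] for x in(-.035,.035)],m).round(0).tolist())
print('tip',proj('wrist',[s['tcp_pos']+Rt@[x,y,-.0267] for x in(-.011,.011) for y in(-.0145,.0145)],m).round(0).tolist())
E
python3 goto.py 0 .09 .048
```

```text
0.0576 [[349.0, 317.0], [358.0, 191.0]]
0.0676 [[330.0, 317.0], [337.0, 191.0]]
tip [[248.0, 289.0], [309.0, 289.0], [246.0, 247.0], [310.0, 247.0]]
t 28.6667 box xy 0.001 0.0955 z 0.0750591417683415 F [-0.28  0.27 -0.51] yaw err 0.002016562974162611
delta [-1.1  5.5 27.1]
```

View pics/s7.png

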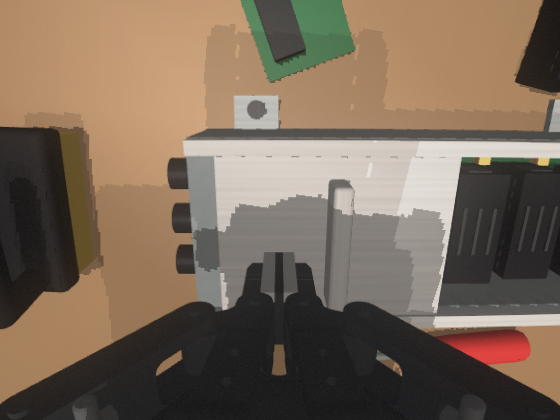

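The rib at columns 330–352 matches the model, and the fingers at 250–315 stand clear behind it. Descend and push.

Request:
{"api": "drive_tool", "payload": {"deltas": [[[0,0,10,0],[0,0,20,0],[0,0,26,0],[0,0,26,0],[0,0,26,0]]]}}

```text
t: 29.08
tcp_pos: [0.5076, 0.1681, 0.048]
tool_rot: [0.998, 0.07, -0.001, 0.0]
force: [0.0, 0.0, 0.8]
finger_gap: 0.002
gripper_force: 0.0
```

Request:
{"api": "drive_tool", "payload": {"deltas": [[[0,3,0,0],[0,6,0,0],[0,9,0,0],[0,12,0,0],[0,15,0,0]]]}}

```text
t: 29.5
tcp_pos: [0.5105, 0.1544, 0.0494]
tool_rot: [0.998, 0.071, 0.0, -0.0]
force: [-0.2, 2.1, 0.0]
finger_gap: 0.001
gripper_force: 1.3
```

Request:
{"api": "drive_tool", "payload": {"deltas": [[[0,4,0,0],[0,8,0,0],[0,12,0,0],[0,16,0,0],[0,20,0,0]]]}}

```text
t: 29.92
tcp_pos: [0.5134, 0.1341, 0.0493]
tool_rot: [0.997, 0.071, 0.0, -0.0]
force: [0.3, 3.5, 2.0]
finger_gap: -0.0
gripper_force: 1.4
```

```bash
python3 goto.py 0 -.055 .049
```

```text
t 29.9167 box xy 0.0015 0.0594 z 0.04928467144027703 F [0.3  3.53 2.04] yaw err -0.0005802848615491518
delta [ -1.5 114.4   0.3]
```

Request:
{"api": "drive_tool", "payload": {"deltas": [[[0,8,0,0],[0,16,0,0],[0,24,0,0],[0,32,0,0],[0,40,0,0]]]}}

```text
t: 30.33
tcp_pos: [0.5191, 0.0938, 0.0492]
tool_rot: [0.997, 0.071, 0.0, 0.0]
force: [0.9, 3.2, 1.7]
finger_gap: -0.002
gripper_force: 1.5
```

Request:
{"api": "drive_tool", "payload": {"deltas": [[[0,8,0,0],[0,16,0,0],[0,24,0,0],[0,32,0,0],[0,40,0,0]]]}}

```text
t: 30.75
tcp_pos: [0.5245, 0.0544, 0.0491]
tool_rot: [0.997, 0.071, 0.0, -0.0]
force: [1.0, 2.1, 0.9]
finger_gap: -0.002
gripper_force: 1.5
```

Request:
{"api": "drive_tool", "payload": {"deltas": [[[0,4,0,0],[0,8,0,0],[0,12,0,0],[0,16,0,0],[0,18,0,0]]]}}

```text
t: 31.17
tcp_pos: [0.5269, 0.037, 0.0491]
tool_rot: [0.997, 0.071, -0.0, 0.0]
force: [1.4, 2.4, 1.1]
finger_gap: 0.004
gripper_force: 1.3
```

Request:
{"api": "drive_tool", "payload": {"deltas": [[[0,1.5,0,0],[0,3,0,0],[0,4,0,0],[0,5,0,0],[0,5,0,0]]]}}

```text
t: 31.58
tcp_pos: [0.5275, 0.0324, 0.0491]
tool_rot: [0.997, 0.071, -0.0, 0.0]
force: [1.2, 1.9, 0.0]
finger_gap: 0.0
gripper_force: 0.9
```

```bash
python3 goto.py 0 -.055 .049
```

```text
t 31.5833 box xy 0.0011 -0.0432 z 0.04905767088381368 F [1.19 1.92 0.04] yaw err -0.00032911566921403623
delta [-1.1 11.8  0.1]
```

Sliding freely under low force; now small steps to the stop.

Request:
{"api": "drive_tool", "payload": {"deltas": [[[0,1,0,0],[0,2,0,0],[0,3,0,0],[0,4,0,0],[0,4,0,0]]]}}

```text
t: 32.0
tcp_pos: [0.5276, 0.0309, 0.0491]
tool_rot: [0.998, 0.07, -0.0, -0.002]
force: [1.0, 11.8, 1.2]
finger_gap: -0.002
gripper_force: 5.7
```

Request:
{"api": "drive_tool", "payload": {"deltas": [[[0,0.7,0,0],[0,1.5,0,0],[0,1.5,0,0]]]}}

```text
t: 32.25
tcp_pos: [0.5275, 0.0308, 0.0491]
tool_rot: [0.998, 0.069, -0.0, -0.003]
force: [1.8, 16.2, 1.6]
finger_gap: -0.0
gripper_force: 8.0
```

Request:
{"api": "drive_tool", "payload": {"deltas": [[[0,0.7,0,0],[0,1.5,0,0],[0,1.5,0,0]]]}}

```text
t: 32.5
tcp_pos: [0.5275, 0.0306, 0.0491]
tool_rot: [0.998, 0.069, -0.0, -0.004]
force: [2.4, 21.3, 2.3]
finger_gap: -0.002
gripper_force: 10.3
```

Request:
{"api": "drive_tool", "payload": {"deltas": [[[0,0.7,0,0],[0,1.5,0,0],[0,1.5,0,0]]]}}

```text
t: 32.75
tcp_pos: [0.5275, 0.0305, 0.0491]
tool_rot: [0.998, 0.069, -0.001, -0.005]
force: [3.3, 25.8, 2.9]
finger_gap: -0.001
gripper_force: 12.7
```

Request:
{"api": "drive_tool", "payload": {"deltas": [[[0,-15,0,0],[0,-25,0,0],[0,-25,-40,0],[0,-25,-80,0],[0,-25,-110,0]]]}}

```text
t: 33.17
tcp_pos: [0.5249, 0.0484, 0.1604]
tool_rot: [0.997, 0.071, -0.001, 0.001]
force: [0.5, 0.4, -0.1]
finger_gap: -0.001
gripper_force: 0.0
```

Request:
{"api": "drive_tool", "payload": {"deltas": [[[-30,-40,0,0],[-60,-80,0,0],[-80,-120,0,0],[-80,-160,0,0],[-80,-160,0,0]]]}}

```text
t: 33.58
tcp_pos: [0.4195, 0.1979, 0.1591]
tool_rot: [0.997, 0.072, -0.002, 0.0]
force: [1.0, 0.5, -0.4]
finger_gap: 0.003
gripper_force: 0.0
```

Run:
```python
from h import *
s=manip.sense(); print(s['t'],s['tcp_pos'],s['force'].round(1))
a=vision.snapshot('top')[195:295,195:355,::-1]
cv2.imwrite('pics/c9.png',cv2.resize(a,None,fx=5,fy=5,interpolation=cv2.INTER_CUBIC))
o=np.array([.5203,.0750,0]); t=.1423
ex=np.array([np.cos(t),np.sin(t),0]); ey=np.array([-np.sin(t),np.cos(t),0])
for n,y,z in(('rib',-.065,.088),('rib-10',-.055,.088),('lead',-.13,.067),('trail',0,.067)): print(n,((proj('top',[o+ex*x+ey*y+[0,0,z] for x in(-.035,.035)])-[195,195]+.4)*5).round(0).tolist())
# brightness along box y at cover height
g=cv2.cvtColor(a,cv2.COLOR_BGR2GRAY)
for x in(-.04,.04):
  ys=np.arange(-.144,.02,.004); q=proj('top',[o+ex*x+ey*y+[0,0,.067] for y in ys])-[195,195]
  print(x,[(int(round(y*1000)),int(g[int(round(v)),int(round(u))])) for y,(u,v) in zip(ys,q) if 0<=u<160 and 0<=v<100])
```

```text
33.5833 [0.41948753 0.19794337 0.15906326] [ 1.   0.5 -0.4]
rib [[580.0, 294.0], [550.0, 122.0]]
rib-10 [[555.0, 298.0], [525.0, 126.0]]
lead [[734.0, 269.0], [703.0, 102.0]]
trail [[420.0, 322.0], [393.0, 154.0]]
-0.04 [(-144, 121), (-140, 120), (-136, 116), (-132, 85), (-128, 148), (-124, 165), (-120, 166), (-116, 168), (-112, 167), (-108, 167), (-104, 166), (-100, 167), (-96, 168), (-92, 170), (-88, 168), (-84, 168), (-80, 170), (-76, 169), (-72, 170), (-68, 170), (-64, 168), (-60, 169), (-56, 170), (-52, 169), (-48, 169), (-44, 167), (-40, 170), (-36, 169), (-32, 170), (-28, 169), (-24, 170), (-20, 167), (-16, 170), (-12, 169), (-8, 168), (-4, 166), (0, 135), (4, 109), (8, 124), (12, 121), (16, 123)]
0.04 [(-144, 115), (-140, 116), (-136, 117), (-132, 86), (-128, 143), (-124, 165), (-120, 167), (-116, 167), (-112, 165), (-108, 168), (-104, 169), (-100, 169), (-96, 168), (-92, 168), (-88, 170), (-84, 170), (-80, 171), (-76, 168), (-72, 168), (-68, 155), (-64, 157), (-60, 165), (-56, 170), (-52, 170), (-48, 170), (-44, 171), (-40, 170), (-36, 169), (-32, 169), (-28, 169), (-24, 168), (-20, 166), (-16, 170), (-12, 169), (-8, 169), (-4, 169), (0, 147), (4, 103), (8, 119), (12, 121), (16, 119)]
```

The cover spans box y −130 to 0 mm, which is fully closed against its stop, and the arm is clear.

```bash
python3 -c "
from station import manip
print(manip.sign_off())"
```

```text
the job is handed in; nothing more can be done
None
```

All three caps were pressed and snapped home, the cover is slid shut against its stop, and the job was handed in at about 34 s with the arm clear; the highest force I read was about 26 N, and I felt the hard stop on two caps but stopped on the middle one once its resistance vanished after the snap.

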